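# Fetch the hemmed-in ammonite from the specimen tray

## Robot

A 6-joint arm with a two-finger parallel gripper is mounted at the origin on the work surface. World frame = base frame: x ahead of the robot, y to its left, z up, the work surface at z = 0. Lengths are in mm, angles in rad, forces in N, time in s.
With the tool pointing down it reaches from about 150 to 775 mm from the base axis. Payload 6.1 kg.
Tool frame: the origin (TCP) lies midway between the tips of the shut fingers; the grasp point (between the pads) lies 19 mm behind it; z points along the fingers, y is the line along which they close (so a half turn about z gives the same grasp; the last joint's range is limited). The gripper opens to 85 mm and grips with 20 to 120 N. Pads are 22 mm wide; open, the fingers measure 114 mm over their backs; the gripper's body (76 mm by 85 mm) begins 54 mm behind the grasp point. The pads swing forward as they close: fully open they stand 13 mm farther back than shut.
Start: joints at [1.258, 0.126, -0.04, 1.405, 0, 1.571], TCP at [161.548, 499.51, 231.295] pointing down, gripper open.
Joint ranges: [-2.72, 2.72], [-0.95, 1.95], [-1.27, 1.35], [-1.78, 2.02], [-1.46, 1.47], [-3.14, 3.14]. Speed limits (rad/s): [2.39, 2.39, 3.01, 3.14, 3.14, 3.14].

## Interface

Orientations are given as a unit quaternion [x, y, z, w].
In Python, from rig import env gives the robot as it stands. The module is installed in compiled form; this text tells all that it offers.
- The arm moves only by the shell command python3 -m handwheel 'ROWS'. ROWS is JSON, a list of rows, each a list of 7 numbers: the turn, a rotation vector about the tool's x, y, z in rad, then the shift along the tool's x, y, z in m, then the closure in counts, from 0 (fully open) to 255 (shut). In form: [[ax, ay, az, x, y, z, grip], ...]. A call has 1 to 12 rows; each row shifts and turns the commanded pose from where the row before left it, along the tool's axes as they then stand; what a row does not reach is not made up. A row lasts 1/10 s, in which the tool goes at most 50 mm and 8.59 degrees, less where a joint would pass 70% of its speed; a pose out of reach is approached as far as the arm can. A call with a gripper value outside its range is refused whole. The fingers move at their own pace and stop on an object; the grip force is fixed at half the most. Time passes only in rows, so rows that do not move let the fingers close. It gives the time, the measured TCP pose, the force, the opening and the grip force at its end, in the units of the state.
- env.state(): the state, without advancing time (a new reading comes with each control period).
- env.snapshot(name): name is "side" or "top"; returns (picture, depth): 384x512x3 uint8, red, green, blue; 384x512 float32, mm along the optical axis (not along the pixel's ray), 0 where there is no reading.
- env.camera_params(name): a dict with "vertical_fov" (degrees; the focal length in pixels is half the picture's height over the tangent of half this angle, whatever the lens; pixels are square), "cx", "cy" (the principal point, pixels), "view" (4x4, takes a point from world to camera coordinates). Camera axes: x right, y down, z forward; pixel columns grow to the right and rows downward; lengths in mm; the calibration is good to about 2 mm. A picture is of the moment at which its call begins. camera_params takes no time and is no camera call.
- env.finish_job(): hands the job in; it is judged then, once.
The state is a dict: "time_s": time; "q": joint angles; "joint_velocities": joint speeds; "effort": joint torques, N m; "eef_pos": TCP position; "ee_rot": TCP orientation; "contact_force": force on the tool from outside, world axes, zero at the start; "moment": the same for the moment, N m; "gripper_width": opening from 0.0 (shut) to 1.0 (fully open); "grasp_force": force on a finger pad.
Only numpy, scipy, OpenCV 4.12 (cv2) and the standard library are available. Lean on these libraries where they do the work, as an engineer would, in place of code of your own. Each camera call takes 0.05 s, during which the arm holds its last target. There are 200 camera calls.

## Task

Pack the low flat ammonite from the wooden tray: first stand the three tall specimens that hem it in (jar, crystal, stone slab) upright on the cork mat, all three before the ammonite is moved. Then lay the ammonite flat, spiral up, on the round dark pad in the middle of the cardboard carton, and only after that stand each tall specimen back upright on the very place on the tray where it stood at the start. Tip nothing over and leave the other things on the bench alone.

Things in the scene. Friction and masses are not known exactly. Their poses are not given: they have to be found in the camera images.
- jar_mid (a point): Round clear specimen jar full of small stones, with a white cap; 42 mm across (cap 43 mm), 80 mm tall, about 0.12 kg. The point is on its axis, half-way up (40 mm above its foot). z is up. It starts at one of the tray's three outer places (varies). Its yaw means nothing.
- crystal_mid (a point): Pale grey upright six-sided crystal with a pointed top on a round dark foot 46 mm across; 80 mm tall, about 0.22 kg. The straight prism, 38 mm across flats, runs from 10 to 58 mm above the underside. The point is on its axis, 40 mm above the underside. Its flats face along its x axis and every 60 deg from it. z is up. It starts at one of the tray's three outer places (varies). 
- slab_mid (a point): Upright rectangular block of sawn brown banded stone, 36 mm (its x) by 48 mm (its y), 76 mm tall, about 0.35 kg. The point is its centre, 38 mm above its foot. z is up. It starts at one of the tray's three outer places (varies). 
- ammonite_mid (a point): Ammonite: low brown disc with a raised spiral on top, 52 mm across; the body is 22 mm thick (straight sides for the lower 18 mm) and the spiral stands up to 6 mm higher; about 0.11 kg. The point is on its axis, 11 mm above its underside; z is up, spiral side up. It starts on the tray's inner place, with a tall specimen on three of its sides.
- tray: Fixed low wooden tray, 220 mm square, floor 8 mm and rim 18 mm above the table. Origin: centre of its underside, at table height; -x is roughly towards the robot. Four pale 56 mm cards mark the places at x, y (mm): inner (40, 0) for the ammonite; outer (40, 64), (40, -64), (-24, 0). Things stand within about 4 mm of these; each tall one returns to where it stood.
- mat: Fixed cork mat, 300 mm (its x) by 130 mm (its y), 4 mm thick, free at the start: the side area for the tall specimens. Origin: centre of its underside, at table height. It lies to the left or to the right of the tray, the carton on the other side.
- carton: Fixed shallow open cardboard carton, 150 mm square, 26 mm high, walls 4 mm, floor 4 to 5 mm above the table, with a round dark pad (68 mm across) in the middle of its floor. Origin: centre of its underside, at table height; the pad is centred above it.
- clearbox: Bystander: closed clear box 50 mm square, 30 mm high, with two yellowish stones, on the far side of the bench. Origin: centre of its underside. Leave it alone.
- brush: Bystander: brush about 140 mm long, lying along its x axis on the far side of the bench. Leave it alone.
- lump: Bystander: grey lump of rock, 56 mm across, 33 mm high, on the far side of the bench. Origin: centre of its underside. Leave it alone.
Things that resemble listed ones, but are neither listed nor needed, are in the scene too. What is shaped like the part that bears jar_mid but yellow is not meant.

How it is judged (in metres and radians):
On the way, in this order (a step that is already met when the one before it is completed fails the run):
1. jar, crystal and slab all stand upright on the cork mat while the ammonite still lies at its place on the tray (x of jar_mid in the frame of mat between -0.15 and 0.15 m and y of jar_mid in the frame of mat between -0.065 and 0.065 m and height (world z) of each of jar_mid, crystal_mid, slab_mid below 0.052 m and angle between each of jar_mid, crystal_mid, slab_mid's own z axis and vertical below 0.15 rad and x of crystal_mid in the frame of mat between -0.15 and 0.15 m and y of crystal_mid in the frame of mat between -0.065 and 0.065 m and x of slab_mid in the frame of mat between -0.15 and 0.15 m and y of slab_mid in the frame of mat between -0.065 and 0.065 m and distance of ammonite_mid from where it was at the start of the episode below 0.02 m), for 0.2 s.
2. the ammonite lies flat on the pad in the carton while the three tall specimens still stand on the mat (horizontal distance between ammonite_mid and carton below 0.015 m and height (world z) of ammonite_mid below 0.022 m and angle between each of ammonite_mid, jar_mid, crystal_mid, slab_mid's own z axis and vertical below 0.15 rad and x of jar_mid in the frame of mat between -0.15 and 0.15 m and y of jar_mid in the frame of mat between -0.065 and 0.065 m and height (world z) of each of jar_mid, crystal_mid, slab_mid below 0.052 m and x of crystal_mid in the frame of mat between -0.15 and 0.15 m and y of crystal_mid in the frame of mat between -0.065 and 0.065 m and x of slab_mid in the frame of mat between -0.15 and 0.15 m and y of slab_mid in the frame of mat between -0.065 and 0.065 m), for 0.2 s.
At the end, for the whole second after the job is handed in: The ammonite lies flat, spiral up, in the carton, its centre within 15 mm of the carton's centre; jar, crystal and slab stand upright (within 0.1 rad), each within 15 mm of where it stood at the start; all at rest and released (horizontal distance between ammonite_mid and carton below 0.015 m and height (world z) of ammonite_mid below 0.022 m and angle between ammonite_mid's own z axis and vertical below 0.15 rad and distance of each of jar_mid, crystal_mid, slab_mid from where it was at the start of the episode below 0.015 m and angle between each of jar_mid, crystal_mid, slab_mid's own z axis and vertical below 0.1 rad and linear speed of each of jar, crystal, slab, ammonite below 0.02 m/s); the robot touches nothing.
It fails at once if a specimen is tipped over (angle between any of jar_mid, crystal_mid, slab_mid, ammonite_mid's own z axis and vertical above 0.7 rad).
It fails at once if a bystander (clear box, brush, rock lump) is shifted by more than 20 mm (distance of any of clearbox, brush, lump from where it was at the start of the episode above 0.02 m).
It also fails if it takes over 128 s, if anything falls off the work surface, if the arm or the gripper's body presses on something with over 40 N, if the wrist force passes 120 N, or if a joint passes its speed limit or range.

## Working session

There is one attempt and no reset: what is moved stays moved. The work goes in short steps, Python scripts to look and compute and a shell command to move; the robot and the scene stay as the last step left them, time stands still between calls to the robot, and variables do not carry over. Pictures are saved under pics/ and viewed, at most 14 in all, crops included, and the job is handed in when it is done.

```bash
mkdir -p pics
cat > h.py <<'E'
import numpy as np, cv2
from rig import env
from scipy.spatial.transform import Rotation as R
def snap(n):
    p,d=env.snapshot(n); c=env.camera_params(n)
    f=p.shape[0]/2/np.tan(np.radians(c["vertical_fov"])/2)
    V=np.array(c["view"]); v,u=np.mgrid[:p.shape[0],:p.shape[1]]
    P=np.stack([(u-c["cx"])/f*d,(v-c["cy"])/f*d,d],-1)
    W=(P-V[:3,3])@V[:3,:3]; W[d==0]=np.nan
    return p,d,W,(f,c,V)
def proj(w,k):
    f,c,V=k; q=V[:3,:3]@np.asarray(w,float)+V[:3,3]
    return f*q[0]/q[2]+c["cx"], f*q[1]/q[2]+c["cy"]
E
python3 - <<'E'
from h import *
for n in("top","side"):
    p,d,W,k=snap(n); cv2.imwrite(f"pics/{n}0.png",p[:,:,::-1]); np.savez(f"{n}0.npz",p=p,W=W)
    print(n,k[0],np.round(k[2],3).tolist())
s=env.state();print(s)
E
```

```text
top 353.52673446310297 [[-0.016, -1.0, -0.022, 25.763], [-0.991, 0.019, -0.133, 653.124], [0.134, 0.019, -0.991, 916.471], [0.0, 0.0, 0.0, 1.0]]
side 487.4721704372092 [[0.968, -0.252, 0.004, -635.364], [-0.187, -0.726, -0.662, 171.346], [0.17, 0.64, -0.75, 1210.002], [0.0, 0.0, 0.0, 1.0]]
{'time_s': 0.1, 'q': array([ 1.25800589e+00,  1.26353080e-01, -4.04693019e-02,  1.40540323e+00,
       -2.18382250e-05,  1.57076490e+00]), 'joint_velocities': array([ 1.16487293e-05, -1.00408350e-03,  2.22881642e-03, -7.24401337e-05,
        5.70711306e-04,  2.10046779e-04]), 'effort': array([ 1.15814131e-03, -4.36899555e+01,  3.53608418e+01,  1.35329808e-02,
        1.95813836e-04, -5.12550940e-06]), 'eef_pos': array([161.44845259, 499.19036582, 230.60608144]), 'ee_rot': array([ 1.55742867e-01,  9.87797372e-01, -7.07620096e-04, -1.00536958e-04]), 'contact_force': array([ 0.22335938, -0.08621906,  0.60732955]), 'moment': array([ 0.0204717 , -0.02903919, -0.01376724]), 'grasp_force': 0.0, 'gripper_width': 1.0038386704292712}
```

View pics/top0.png

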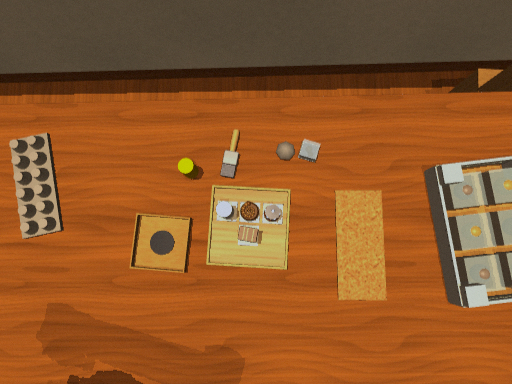

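View pics/side0.png

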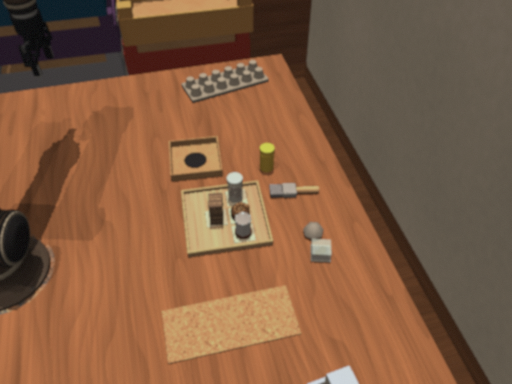

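The top view shows the jar (white cap) at px (225,211), the ammonite at (249,211), the crystal at (273,213) and the slab at (248,235). The mat is at (360,245), on the right (-y), and the carton pad at (162,242). The things that could be mistaken for targets are the yellow jar at (186,166), the rock lump at (286,150) next to the clear box at (310,150), and the stones in the drawers at the right. I choose the white-capped jar standing on the tray.

Run:
```python
from h import *
z=np.load("top0.npz");p,W=z["p"],z["W"]
c=cv2.resize(p[175:280,195:300],None,fx=5.5,fy=5.5,interpolation=cv2.INTER_CUBIC);cv2.imwrite("pics/crop0.png",c[:,:,::-1])
hsv=cv2.cvtColor(p,cv2.COLOR_RGB2HSV)
def rect(m,name):
    q=W[m];q=q[~np.isnan(q).any(1)]
    r=cv2.minAreaRect(q[:,:2].astype(np.float32));print(name,len(q),np.round(r[0],1),np.round(r[1],1),round(r[2],1),"z",np.round(np.percentile(q[:,2],[5,50,95]),1),"mean",q[:,:2].mean(0).round(1))
def win(u0,u1,v0,v1):
    m=np.zeros(p.shape[:2],bool);m[v0:v1,u0:u1]=1;return m
Z=W[...,2]
rect(win(325,395,180,310)&(Z>2.5)&(Z<8),"mat z")
rect(win(325,395,180,310)&(hsv[...,0]>11)&(hsv[...,2]>150),"mat col")
rect(win(200,298,178,275)&(Z>13)&(Z<21),"tray rim")
rect(win(125,196,205,280)&(Z>20)&(Z<30),"carton rim")
rect(win(145,180,228,258)&(p.max(2)<70),"pad")
rect(win(212,237,198,224)&(Z>70),"jar top")
rect(win(262,285,200,226)&(Z>50),"crystal")
rect(win(235,262,224,246)&(Z>68),"slab top")
rect(win(238,261,201,222)&(Z>22)&(Z<40),"ammo")
rect(win(175,198,150,182)&(Z>30),"yellow")
rect(win(274,298,138,162)&(Z>10),"lump")
for v in range(203,224,2):print(Z[v,214:290:3].round().astype(int) if not np.isnan(Z[v,214:290:3]).any() else Z[v,214:290:3].round())
```

```text
mat z 4658 [ 517.2 -277.6] [194.  358.3] 87.5 z [2.7 4.4 7. ] mean [ 510.1 -275.1]
mat col 8943 [ 517.1 -278.5] [195.8 360.4] 87.5 z [-1.9  2.7  6.7] mean [ 515.  -276.5]
tray rim 754 [568.1  30.4] [220.4 220.1] 85.7 z [14.2 17.9 20.5] mean [566.1  29. ]
carton rim 395 [528. 274.] [152.1 149.9] 84.2 z [21.6 26.  28.8] mean [526.9 276.8]
pad 15 [535.5 275.7] [42.2 60.9] 10.3 z [3.4 5.7 9. ] mean [533.5 286.1]
jar top 221 [610.7  90.6] [41.2 41.6] 88.5 z [84.8 88.  90.6] mean [610.7  90.7]
crystal 194 [603.  -35.5] [39.5 41.4] 88.6 z [65.4 73.1 87.3] mean [602.1 -34.5]
slab top 263 [545.7  30.6] [47.9 35.9] 78.5 z [81.1 84.2 87.2] mean [545.7  30.6]
ammo 279 [609.7  27.7] [49.5 50. ] 89.1 z [26.4 31.3 36.2] mean [608.8  27.5]
yellow 263 [728.8 192.9] [40.6 41.2] 82.4 z [40.5 79.6 82.2] mean [725.7 190.7]
lump 251 [782.  -77.3] [51.7 47.7] 82.8 z [12.3 25.9 33.4] mean [779.1 -76.2]
[ 7  6 89 86 88 89  9  9 10 10 30 35 35 29 12 10  7  6  8  9  7 10  8  9
  7 19]
[ 8 87 88 88 85 88  8  6  9  8 35 35 29 30 27  9  6  8 10 67 69  7  8  4
  9 17]
[ 6 89 87 84 87 86 54  6  7 27 34 29 33 30 32  8  5 10 75 78 78 66  8  5
  9 20]
[ 7 89 86 88 89 86 82 11 11 26 33 34 33 29 31 11  9 67 78 85 85 73  7  9
  8 18]
[ 9. 87. 87. 90. 87. 88. 71.  8.  5. 31. 33. 31. 30. 33. nan  8. 10. 68.
 78. 88. 88. 74. 11. 11.  8. 17.]
[ 9 88 90 89 90 90 53 10  5 31 33 30 30 35 28  6  8 67 79 84 87 73 69  9
 13 16]
[ 4 10 87 88 89 85 27  9 10 28 33 34 36 34 27  7  8 19 73 78 78 74 13  8
  8  2]
[11 10 10 85 76 45  9  7 10  6 30 33 31 30 28  6  9 20 67 74 71 68  9 11
  9 -2]
[11  8  9  6 10  8  7 12  6 12 27 33 28 29 10 10 10  9 26 68 68 19 10  8
 10  3]
[12  6  8  8  7  7  9 10  7  9  8  7  5 10  7  8  6  9 12 16 19  6 11  4
  8  1]
[ 6  8 11 11  8  8 10 11  8  9  8  9  8  8 10  8  7 11  9  9  9  7  9 10
  7 -2]
```

View pics/crop0.png

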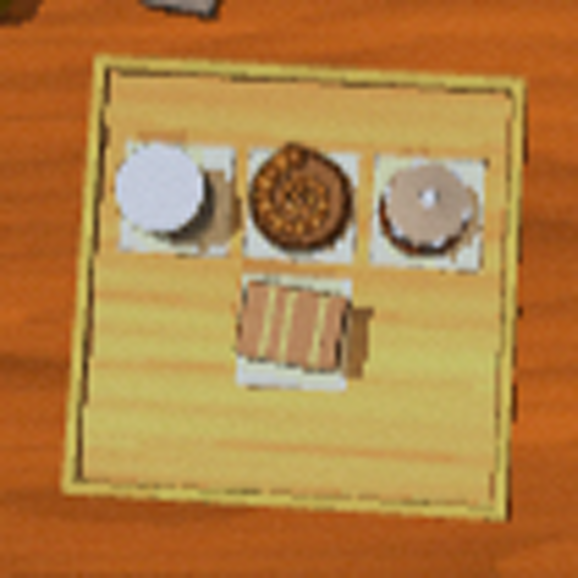

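The close crop confirms the choice: the clear jar with the white cap is at upper left of the tray, the ammonite at centre, the crystal with its apex at right, and the slab below. All four match the tray's place cards. Next I turn to yaw 90° (tool x = -world x, tool y = +world y) and go above the jar.

```bash
cat > d.py <<'E'
import sys; from h import *
s=env.state(); t=np.array([float(a) for a in sys.argv[1:4]])
M=R.from_quat(s["ee_rot"]).as_matrix()
print("t",round(s["time_s"],2),"pos",s["eef_pos"].round(1),"phi",np.degrees(np.arctan2(M[1,1],M[0,1])).round(2),"tilt",np.degrees(np.arccos(-M[2,2])).round(2),"F",s["contact_force"].round(1),"w",round(s["gripper_width"],3),"gf",round(s["grasp_force"],1),"q",s["q"].round(2),"todo tool",(M.T@(t-s["eef_pos"])).round(1))
E
python3 - <<'E'
from h import *
z=np.load("top0.npz");W=z["W"][198:228,260:287].reshape(-1,3)
for lo in(50,60):
    q=W[(W[:,2]>lo)][:,:2].astype(float);r=[]
    for a in range(60):
        N=np.array([[np.cos(np.radians(a+60*k)),np.sin(np.radians(a+60*k))] for k in range(3)])
        x=q@N.T;w=np.percentile(x,98.5,axis=0)-np.percentile(x,1.5,axis=0);r.append((w.max(),a))
    print(lo,sorted(r)[:4],sorted(r)[-2:])
E
python3 -m handwheel '[[0,0,-0.104,0,0,0,0],[0,0,-0.104,0,0,0,0],[0,0,-0.104,0,0,0,0]]'
python3 d.py 610.7 90.6 150
```

```text
50 [(np.float64(37.37534194477416), 44), (np.float64(37.41935977054766), 55), (np.float64(37.43262389035647), 43), (np.float64(37.43572074195481), 40)] [(np.float64(38.76853045809594), 25), (np.float64(38.785642690686814), 26)]
60 [(np.float64(37.12328746273005), 46), (np.float64(37.129392020748355), 45), (np.float64(37.17600762112397), 44), (np.float64(37.180784370250194), 47)] [(np.float64(38.728565074337666), 25), (np.float64(38.75163474036111), 26)]
time_s: 0.4
eef_pos: [161.5, 499.3, 230.8]
ee_rot: [-0.002, 1.0, -0.0, -0.0]
contact_force: [0.2, 0.1, -0.0]
gripper_width: 1.0
grasp_force: 0.0
t 0.4 pos [161.5 499.3 230.8] phi 90.2 tilt 0.06 F [ 0.2  0.1 -0. ] w 1.0 gf 0.0 q [ 1.26  0.13 -0.04  1.41  0.    1.25] todo tool [-447.8 -410.2   81.1]
```

```bash
python3 -m handwheel '[[0,0,0,-0.037,-0.034,0,0],[0,0,0,-0.037,-0.034,0,0],[0,0,0,-0.037,-0.034,0,0],[0,0,0,-0.037,-0.034,0,0],[0,0,0,-0.037,-0.034,0,0],[0,0,0,-0.037,-0.034,0,0],[0,0,0,-0.037,-0.034,0,0],[0,0,0,-0.037,-0.034,0,0],[0,0,0,-0.037,-0.034,0,0],[0,0,0,-0.037,-0.034,0,0],[0,0,0,-0.037,-0.034,0,0],[0,0,0,-0.037,-0.034,0,0]]' >/dev/null
python3 -m handwheel '[[0,0,0,0,0,0.027,0],[0,0,0,0,0,0.027,0],[0,0,0,0,0,0.027,0],[0,0,0,0,0,0,0]]' >/dev/null
python3 d.py 610.7 90.6 150
python3 - <<'E'
from h import *
p,d,W,k=snap("side")
a=[proj((600,30,40),k)];print(a)
p0=np.load("side0.npz")["p"];u,v=map(int,proj((603,-35,48),k))
c=cv2.resize(p0[v-35:v+35,u-40:u+40],None,fx=7,fy=7,interpolation=cv2.INTER_CUBIC);cv2.imwrite("pics/cry.png",c[:,:,::-1])
E
```

```text
t 2.0 pos [600.6  92.5 145.7] phi 89.93 tilt 0.45 F [-0.2 -0.2 -0.8] w 1.005 gf 0.0 q [ 0.15  0.3  -0.01  1.27 -0.    0.15] todo tool [-10.   -1.9  -4.3]
[(np.float64(234.90913278767556), np.float64(206.01023298415117))]
```

View pics/cry.png

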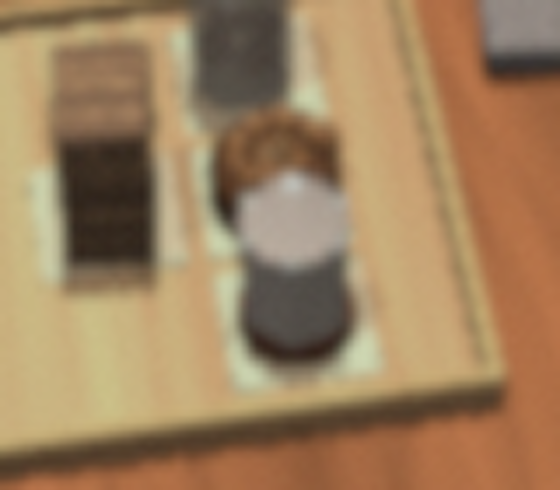

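The side crop shows the slab left, the jar behind the ammonite, and the crystal in front with one vertex facing the camera. That puts its flats at about 47° mod 60, which agrees with the depth fit. Next is the jar grasp.

```bash
python3 -m handwheel '[[0,0,0,-0.010,-0.001,0.013,0],[0,0,0,0,0,0.03,0],[0,0,0,0,0,0.03,0],[0,0,0,0,0,0.03,0],[0,0,0,0,0,0,0]]' >/dev/null
python3 d.py 610.7 90.6 42
python3 -m handwheel '[[0,0,0,0,0,0,255],[0,0,0,0,0,0,255],[0,0,0,0,0,0,255],[0,0,0,0,0,0,255],[0,0,0,0,0,0,255],[0,0,0,0,0,0,255],[0,0,0,0,0,0,255],[0,0,0,0,0,0,255]]' >/dev/null
python3 d.py 610.7 90.6 42
```

```text
t 2.55 pos [611.5  92.   43.9] phi 89.97 tilt 0.3 F [ 0.   0.2 -0.9] w 1.001 gf 0.0 q [ 0.15  0.36 -0.15  1.06 -0.    0.15] todo tool [ 0.8 -1.4  1.9]
t 3.35 pos [614.5  92.2  49.7] phi 89.95 tilt 0.23 F [ 0.3 -0.2  6.4] w 0.486 gf 59.9 q [ 0.15  0.36 -0.15  1.06 -0.    0.15] todo tool [ 3.9 -1.6  7.6]
```

```bash
python3 -m handwheel '[[0,0,0,0,0,-0.01,255],[0,0,0,0,0,-0.02,255],[0,0,0,0,0,-0.03,255],[0,0,0,0,0,-0.03,255],[0,0,0,0,0,-0.02,255],[0,0,0,0,0,0,255],[0,0,0,0,0,0,255]]' >/dev/null
python3 d.py 610 -276 150
```

```text
t 4.05 pos [613.   92.2 157.3] phi 89.96 tilt 0.03 F [-0.3  0.1 -2.1] w 0.491 gf 60.8 q [0.15 0.31 0.03 1.29 0.   0.15] todo tool [   2.7 -368.2    7.2]
```

```bash
python3 - <<'E'
from h import *
z=np.load("top0.npz");p,W=z["p"],z["W"]
hsv=cv2.cvtColor(p,cv2.COLOR_RGB2HSV);m=np.zeros(p.shape[:2],np.uint8);m[180:310,325:395]=255
print(hsv[245,360],hsv[245,328],hsv[188,360])
k=((np.abs(hsv[...,0].astype(int)-hsv[235:255,350:370,0].mean())<4)&(hsv[...,2]>170)&(m>0)).astype(np.uint8)
k=cv2.morphologyEx(cv2.morphologyEx(k,cv2.MORPH_CLOSE,np.ones((5,5))),cv2.MORPH_OPEN,np.ones((7,7)))
c=max(cv2.findContours(k,0,1)[0],key=cv2.contourArea)[:,0];q=W[c[:,1],c[:,0]];q=q[~np.isnan(q).any(1)]
print(cv2.minAreaRect(q[:,:2].astype(np.float32)))
E
python3 -m handwheel '[[0,0,0,0,-0.02,0,255],[0,0,0,0,-0.035,0,255],[0,0,0,0,-0.035,0,255],[0,0,0,0,-0.035,0,255],[0,0,0,0,-0.035,0,255],[0,0,0,0,-0.035,0,255],[0,0,0,0,-0.035,0,255],[0,0,0,0,-0.035,0,255],[0,0,0,0,-0.035,0,255],[0,0,0,0,-0.035,0,255],[0,0,0,0,-0.02,0,255],[0,0,0,0,-0.013,0,255]]' >/dev/null
python3 -m handwheel '[[0,0,0,0,0,0,255],[0,0,0,0,0,0,255]]' >/dev/null
python3 d.py 610 -276 46
```

```text
[ 17 177 199] [ 13 216 185] [ 12 215 173]
((516.521484375, -277.9769592285156), (132.61248779296875, 305.1944274902344), 88.75334167480469)
t 5.45 pos [ 612.7 -274.8  156.8] phi 89.98 tilt 0.07 F [-0.1  0.3 -1.2] w 0.487 gf 60.9 q [-0.42  0.42  0.18  1.33  0.   -0.42] todo tool [  2.6  -1.3 110.8]
```

```bash
python3 -m handwheel '[[0,0,0,0,-0.003,0.02,255],[0,0,0,0,0,0.03,255],[0,0,0,0,0,0.03,255],[0,0,0,0,0,0.02,255],[0,0,0,0,0,0.006,255],[0,0,0,0,0,0,255],[0,0,0,0,0,0,255]]' >/dev/null
python3 d.py 610 -276 46
python3 -m handwheel '[[0,0,0,0,0,0.002,255],[0,0,0,0,0,0.002,255],[0,0,0,0,0,0,255]]' >/dev/null
python3 d.py 610 -276 46
```

```text
t 6.15 pos [ 613.6 -278.4   52.8] phi 90.01 tilt 0.11 F [-0.5 -0.3 -1.7] w 0.487 gf 61.0 q [-0.43  0.45  0.    1.12  0.   -0.43] todo tool [3.6 2.4 6.8]
t 6.45 pos [ 612.9 -278.9   47.7] phi 89.95 tilt 0.03 F [-0.5 -0.6 -0.8] w 0.491 gf 61.0 q [-0.43  0.46 -0.01  1.11  0.   -0.43] todo tool [2.9 2.9 1.7]
```

```bash
python3 -m handwheel '[[0,0,0,0,0,0.002,255],[0,0,0,0,0,0,255],[0,0,0,0,0,0,255]]' >/dev/null
python3 d.py 610 -276 46
python3 -m handwheel '[[0,0,0,0,0,0.002,255],[0,0,0,0,0,0,255],[0,0,0,0,0,0,255]]' >/dev/null
python3 d.py 610 -276 46
```

```text
t 6.75 pos [ 613.  -279.1   45.8] phi 89.95 tilt 0.05 F [0.2 0.  1.8] w 0.487 gf 61.0 q [-0.43  0.46 -0.01  1.11 -0.   -0.43] todo tool [ 3.   3.1 -0.2]
t 7.05 pos [ 613.4 -279.2   45.6] phi 89.95 tilt 0.16 F [-2.9  0.9 10.1] w 0.489 gf 61.4 q [-0.43  0.46 -0.01  1.1   0.   -0.43] todo tool [ 3.4  3.2 -0.4]
```

```bash
python3 -m handwheel '[[0,0,0,0,0,0,0],[0,0,0,0,0,0,0],[0,0,0,0,0,0,0],[0,0,0,0,0,0,0],[0,0,0,0,0,0,0],[0,0,0,0,0,-0.02,0],[0,0,0,0,0,-0.03,0],[0,0,0,0,0,-0.03,0],[0,0,0,0,0,-0.03,0]]' >/dev/null
python3 -m handwheel '[[0,0,0,0,0.03,0,0],[0,0,0,0,0.035,0,0],[0,0,0,0,0.035,0,0],[0,0,0,0,0.035,0,0],[0,0,0,0,0.035,0,0],[0,0,0,0,0.035,0,0],[0,0,0,0,0.035,0,0],[0,0,-0.1,0,0,0,0],[0,0,-0.1,0,0,0,0],[0,0,-0.097,0,0,0,0],[0,0,0,0,0,0,0]]' >/dev/null
python3 d.py 603 -35.2 40
python3 - <<'E'
from h import *
p,d,W,k=snap("top");cv2.imwrite("pics/t1.png",p[:,:,::-1])
E
```

```text
t 9.05 pos [612.9 -38.6 153.2] phi 107.0 tilt 0.01 F [ 0.6  0.4 -0.1] w 0.996 gf 0.0 q [-0.06  0.3   0.01  1.28 -0.   -0.36] todo tool [  8.5   6.2 113.2]
```

View pics/t1.png

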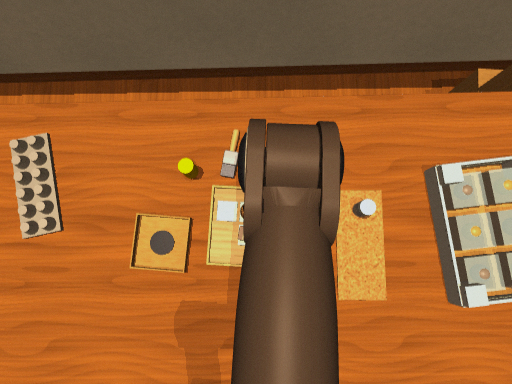

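The jar stands upright on the mat at px (368,207), its card at (227,211) is free, and the arm is over the crystal.

```bash
python3 -m handwheel '[[0,0,0,0.0085,0.006,0.013,0],[0,0,0,0,0,0.03,0],[0,0,0,0,0,0.03,0],[0,0,0,0,0,0.03,0],[0,0,0,0,0,0.012,0],[0,0,0,0,0,0,0]]' >/dev/null
python3 d.py 603 -35.2 38
python3 -m handwheel '[[0,0,0,0,0,0,255],[0,0,0,0,0,0,255],[0,0,0,0,0,0,255],[0,0,0,0,0,0,255],[0,0,0,0,0,0,255],[0,0,0,0,0,0,255],[0,0,0,0,0,0,255],[0,0,0,0,0,0,255],[0,0,0,0,0,0,255]]' >/dev/null
python3 d.py 603 -35.2 38
python3 -m handwheel '[[0,0,0,0,0,-0.01,255],[0,0,0,0,0,-0.02,255],[0,0,0,0,0,-0.03,255],[0,0,0,0,0,-0.03,255],[0,0,0,0,0,-0.02,255],[0,0,0,0,0,0,255],[0,0,0,0,0,0,255]]' >/dev/null
python3 d.py 516 -277 42
```

```text
t 9.7 pos [601.7 -35.6  36.5] phi 106.89 tilt 0.21 F [ 0.3 -0.   0.8] w 0.996 gf 0.0 q [-0.06  0.34 -0.2   1.03  0.   -0.35] todo tool [-1.4 -0.  -1.5]
t 10.6 pos [604.1 -35.4  40.2] phi 106.96 tilt 0.17 F [-1.   0.7  5.2] w 0.443 gf 59.8 q [-0.06  0.34 -0.2   1.03  0.   -0.35] todo tool [1.  0.6 2.2]
t 11.3 pos [603.  -35.6 148.1] phi 106.97 tilt 0.01 F [ 0.   0.2 -2.6] w 0.447 gf 60.5 q [-0.06  0.29 -0.02  1.26 -0.   -0.36] todo tool [ 153.7 -205.5  106.1]
```

```bash
python3 -m handwheel '[[0,0,0,0.015,-0.02,0,255],[0,0,0,0.02,-0.027,0,255],[0,0,0,0.02,-0.027,0,255],[0,0,0,0.02,-0.027,0,255],[0,0,0,0.02,-0.027,0,255],[0,0,0,0.02,-0.027,0,255],[0,0,0,0.02,-0.027,0,255],[0,0,0,0.0185,-0.0235,0,255],[0,0,0,0,0,0,255],[0,0,0,0,0,0,255]]' >/dev/null
python3 d.py 516 -277 36
python3 -m handwheel '[[0,0,0,0,0,0.02,255],[0,0,0,0,0,0.03,255],[0,0,0,0,0,0.03,255],[0,0,0,0,0,0.02,255],[0,0,0,0,0,0.005,255],[0,0,0,0,0,0,255],[0,0,0,0,0,0,255]]' >/dev/null
python3 d.py 516 -277 36
```

```text
t 12.3 pos [ 515.1 -277.   146.5] phi 106.88 tilt 0.18 F [ 0.9  0.1 -2.1] w 0.446 gf 60.3 q [-0.49  0.25 -0.07  1.25  0.   -0.79] todo tool [ -1.   -0.6 110.5]
t 13.0 pos [ 517.  -276.7   44.3] phi 107.02 tilt 0.07 F [-0.1  0.2 -2.7] w 0.446 gf 60.6 q [-0.49  0.3  -0.24  1.03  0.   -0.79] todo tool [1.  0.  8.3]
```

```bash
python3 -m handwheel '[[0,0,0,0,0,0.003,255],[0,0,0,0,0,0.003,255],[0,0,0,0,0,0,255],[0,0,0,0,0,0,255]]' >/dev/null
python3 d.py 516 -277 36
python3 -m handwheel '[[0,0,0,0,0,0.002,255],[0,0,0,0,0,0,255],[0,0,0,0,0,0,255]]' >/dev/null
python3 d.py 516 -277 36
```

```text
t 13.4 pos [ 516.2 -277.    37.4] phi 106.96 tilt 0.01 F [ 0.7  0.9 -2.8] w 0.444 gf 60.6 q [-0.49  0.31 -0.25  1.02 -0.   -0.79] todo tool [0.2 0.  1.4]
t 13.7 pos [ 516.4 -277.2   36.2] phi 106.96 tilt 0.07 F [-3.2  0.8  6.9] w 0.44 gf 61.3 q [-0.49  0.31 -0.25  1.01 -0.   -0.79] todo tool [0.3 0.3 0.2]
```

```bash
python3 -m handwheel '[[0,0,0,0,0,0,0],[0,0,0,0,0,0,0],[0,0,0,0,0,0,0],[0,0,0,0,0,0,0],[0,0,0,0,0,0,0],[0,0,0,0,0,-0.02,0],[0,0,0,0,0,-0.03,0],[0,0,0,0,0,-0.03,0],[0,0,0,0,0,-0.03,0]]' >/dev/null
python3 -m handwheel '[[0,0,0.124,0,0,0,0],[0,0,0.124,0,0,0,0],[0,0,0.124,0,0,0,0],[0,0,0.124,0,0,0,0],[0,0,0,0.004,0.038,0,0],[0,0,0,0.004,0.038,0,0],[0,0,0,0.004,0.038,0,0],[0,0,0,0.004,0.038,0,0],[0,0,0,0.004,0.038,0,0],[0,0,0,0.004,0.038,0,0],[0,0,0,0.004,0.038,0,0],[0,0,0,0.004,0.038,0,0]]' >/dev/null
python3 -m handwheel '[[0,0,0,0,0,0,0],[0,0,0,0,0,0,0]]' >/dev/null
python3 d.py 545.7 30.6 40
```

```text
t 16.0 pos [545.1  28.1 145.2] phi 78.67 tilt 0.02 F [ 0.1 -0.7 -0. ] w 1.0 gf 0.0 q [ 0.05  0.18 -0.17  1.23 -0.    0.25] todo tool [-1.000e-01  2.600e+00  1.052e+02]
```

```bash
python3 -m handwheel '[[0,0,0,0,0.0025,0.015,0],[0,0,0,0,0,0.03,0],[0,0,0,0,0,0.03,0],[0,0,0,0,0,0.03,0],[0,0,0,0,0,0,0]]' >/dev/null
python3 d.py 545.7 30.6 40
python3 -m handwheel '[[0,0,0,0,0,0,255],[0,0,0,0,0,0,255],[0,0,0,0,0,0,255],[0,0,0,0,0,0,255],[0,0,0,0,0,0,255],[0,0,0,0,0,0,255],[0,0,0,0,0,0,255],[0,0,0,0,0,0,255],[0,0,0,0,0,0,255]]' >/dev/null
python3 d.py 545.7 30.6 40
python3 -m handwheel '[[0,0,0,0,0,-0.01,255],[0,0,0,0,0,-0.02,255],[0,0,0,0,0,-0.03,255],[0,0,0,0,0,-0.03,255],[0,0,0,0,0,-0.02,255],[0,0,0,0,0,0,255],[0,0,0,0,0,0,255]]' >/dev/null
python3 d.py 421 -280 42
```

```text
t 16.5 pos [542.5  28.2  36.4] phi 78.44 tilt 0.43 F [-0.3 -0.5  0.9] w 0.996 gf 0.0 q [ 0.05  0.24 -0.34  1.   -0.    0.25] todo tool [-2.7  3.  -3.6]
t 17.4 pos [547.2  29.6  42.4] phi 78.55 tilt 0.22 F [ 0.6 -1.7  7.8] w 0.553 gf 62.9 q [ 0.05  0.23 -0.33  1.   -0.    0.25] todo tool [1.6 0.7 2.4]
t 18.1 pos [545.5  29.9 150. ] phi 78.56 tilt 0.01 F [-0.7 -0.5 -4. ] w 0.556 gf 62.6 q [ 0.05  0.18 -0.16  1.24  0.    0.25] todo tool [  60.5 -328.4  108. ]
```

```bash
python3 -m handwheel '[[0,0,0,0.004,-0.02,0,255],[0,0,0,0.006,-0.033,0,255],[0,0,0,0.006,-0.033,0,255],[0,0,0,0.006,-0.033,0,255],[0,0,0,0.006,-0.033,0,255],[0,0,0,0.006,-0.033,0,255],[0,0,0,0.006,-0.033,0,255],[0,0,0,0.006,-0.033,0,255],[0,0,0,0.006,-0.033,0,255],[0,0,0,0.006,-0.033,0,255],[0,0,0,0.0025,-0.0115,0,255],[0,0,0,0,0,0,255]]' >/dev/null
python3 d.py 421 -280 38
python3 -m handwheel '[[0,0,0,0,0,0,255],[0,0,0,0,0,0.02,255],[0,0,0,0,0,0.03,255],[0,0,0,0,0,0.03,255],[0,0,0,0,0,0.02,255],[0,0,0,0,0,0.004,255],[0,0,0,0,0,0,255],[0,0,0,0,0,0,255]]' >/dev/null
python3 d.py 421 -280 38
```

```text
t 19.3 pos [ 419.8 -280.8  148.6] phi 78.39 tilt 0.17 F [ 0.2 -0.7 -3.4] w 0.557 gf 63.3 q [-0.59  0.1  -0.25  1.22  0.   -0.39] todo tool [ -1.3   0.9 110.6]
t 20.1 pos [ 422.1 -280.    47.4] phi 78.61 tilt 0.09 F [-0.   0.6 -3.1] w 0.555 gf 63.1 q [-0.59  0.16 -0.41  1.    0.   -0.39] todo tool [ 1.1 -0.2  9.4]
```

```bash
python3 -m handwheel '[[0,0,0,0,0,0.004,255],[0,0,0,0,0,0.003,255],[0,0,0,0,0,0,255],[0,0,0,0,0,0,255]]' >/dev/null
python3 d.py 421 -280 38
python3 -m handwheel '[[0,0,0,0,0,0.002,255],[0,0,0,0,0,0,255],[0,0,0,0,0,0,255]]' >/dev/null
python3 d.py 421 -280 38
```

```text
t 20.5 pos [ 421.2 -280.2   39.4] phi 78.54 tilt 0.01 F [ 0.  -0.9 -3.5] w 0.556 gf 63.1 q [-0.59  0.16 -0.43  0.98  0.   -0.39] todo tool [0.2 0.2 1.4]
t 20.8 pos [ 421.4 -280.3   38.4] phi 78.54 tilt 0.06 F [-1.9  2.3  5.3] w 0.554 gf 64.0 q [-0.59  0.16 -0.43  0.98  0.   -0.39] todo tool [0.5 0.3 0.4]
```

```bash
python3 -m handwheel '[[0,0,0,0,0,0,0],[0,0,0,0,0,0,0],[0,0,0,0,0,0,0],[0,0,0,0,0,0,0],[0,0,0,0,0,0,0],[0,0,0,0,0,-0.02,0],[0,0,0,0,0,-0.03,0],[0,0,0,0,0,-0.03,0],[0,0,0,0,0,-0.03,0]]' >/dev/null
cat > am.py <<'E'
from h import *
p,d,W,k=snap("top");q=W[195:228,235:265].reshape(-1,3);q=q[(q[:,2]>22)&(q[:,2]<42)]
print("ammo",cv2.minAreaRect(q[:,:2].astype(np.float32)),q.mean(0))
E
python3 am.py
python3 -m handwheel '[[0,0,0,-0.0112,0.0308,0,0],[0,0,0,-0.0112,0.0308,0,0],[0,0,0,-0.0112,0.0308,0,0],[0,0,0,-0.0112,0.0308,0,0],[0,0,0,-0.0112,0.0308,0,0],[0,0,0,-0.0112,0.0308,0,0],[0,0,0,-0.0112,0.0308,0,0],[0,0,0,-0.0112,0.0308,0,0],[0,0,0,-0.0112,0.0308,0,0],[0,0,0,-0.0112,0.0308,0,0],[0,0,0,-0.0112,0.0308,0,0],[0,0,0,0,0,0,0]]' >/dev/null
python3 -m handwheel '[[0,0,0,0,0,0,0],[0,0,0,0,0,0.02,0]]' >/dev/null
python3 d.py 609.3 27.6 8
python3 - <<'E'
from h import *
p,d,W,k=snap("side");cv2.imwrite("pics/s1.png",p[:,:,::-1])
E
```

```text
ammo ((609.03662109375, 27.51764678955078), (49.378570556640625, 50.38578414916992), 8.203948020935059) [608.95929583  27.35556752  31.41384892]
t 23.15 pos [610.4  27.  129.5] phi 78.53 tilt 0.25 F [0.7 1.6 0. ] w 0.999 gf 0.0 q [ 0.04  0.3  -0.04  1.22 -0.    0.24] todo tool [  1.7   0.3 121.5]
```

View pics/s1.png

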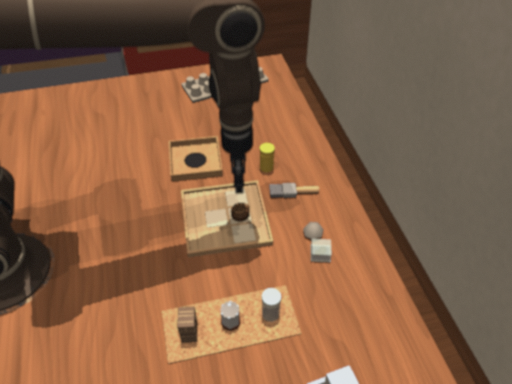

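All three stand upright on the mat: slab at px (187,323), crystal at (230,315), jar at (272,305). The ammonite is alone on the tray at (241,212) and unmoved.

```bash
python3 -m handwheel '[[0,0,0,0.001,0,0.02,0],[0,0,0,0,0,0.03,0],[0,0,0,0,0,0.03,0],[0,0,0,0,0,0.025,0],[0,0,0,0,0,0.013,0],[0,0,0,0,0,0,0],[0,0,0,0,0,0,0]]' >/dev/null
python3 d.py 609.3 27.6 8
python3 -m handwheel '[[0,0,0,0,0,0,255],[0,0,0,0,0,0,255],[0,0,0,0,0,0,255],[0,0,0,0,0,0,255],[0,0,0,0,0,0,255],[0,0,0,0,0,0,255],[0,0,0,0,0,0,255],[0,0,0,0,0,0,255],[0,0,0,0,0,0,255]]' >/dev/null
python3 d.py 609.3 27.6 8
```

```text
t 23.9 pos [608.5  27.2  10.3] phi 78.51 tilt 0.04 F [ 0.7 -0.1  0.1] w 0.999 gf 0.0 q [ 0.04  0.37 -0.23  0.98 -0.    0.25] todo tool [-0.7  0.5  2.3]
t 24.8 pos [609.2  27.7  11.2] phi 78.56 tilt 0.16 F [-1.1 -0.6  6.2] w 0.58 gf 61.7 q [ 0.05  0.36 -0.23  0.98 -0.    0.25] todo tool [-0.1 -0.1  3.2]
```

```bash
python3 -m handwheel '[[0,0,0,0,0,0,0],[0,0,0,0,0,0,0],[0,0,0,0,0,0,0],[0,0,0,0,0,0,0],[0,0,0,0,0,0.004,0],[0,0,0,0,0,0,0],[0,0,0,0,0,0,0]]' >/dev/null
python3 d.py 609.3 27.6 8
python3 -m handwheel '[[0,0,0,0,0,0,255],[0,0,0,0,0,0,255],[0,0,0,0,0,0,255],[0,0,0,0,0,0,255],[0,0,0,0,0,0,255],[0,0,0,0,0,0,255],[0,0,0,0,0,0,255],[0,0,0,0,0,0,255],[0,0,0,0,0,0,255]]' >/dev/null
python3 d.py 609.3 27.6 8
python3 -m handwheel '[[0,0,0,0,0,-0.005,255],[0,0,0,0,0,-0.01,255],[0,0,0,0,0,-0.02,255],[0,0,0,0,0,-0.02,255],[0,0,0,0,0,-0.02,255],[0,0,0,0,0,0,255],[0,0,0,0,0,0,255]]' >/dev/null
python3 d.py 528 274 80
python3 - <<'E'
from h import *
p,d,W,k=snap("side");u,v=map(int,proj((609,27,90),k));np.save("s2.npy",p)
cv2.imwrite("pics/s2.png",cv2.resize(p[v-50:v+50,u-60:u+60],None,fx=5,fy=5,interpolation=cv2.INTER_CUBIC)[:,:,::-1])
z=np.load("top0.npz");p,W=z["p"],z["W"]
k=((p.max(2)<75)).astype(np.uint8);k[:225]=0;k[260:]=0;k[:,:145]=0;k[:,180:]=0
c=max(cv2.findContours(k,0,1)[0],key=cv2.contourArea)[:,0];(e,s,a)=cv2.fitEllipse(c);print("pad px",e,s)
print(np.nanmedian(W[int(e[1])-4:int(e[1])+5,int(e[0])-4:int(e[0])+5].reshape(-1,3),0),W[round(e[1]),round(e[0])])
E
```

```text
t 25.5 pos [607.9  27.7   4.9] phi 78.55 tilt 0.04 F [-0.4 -0.3 -0.8] w 1.001 gf 0.0 q [ 0.05  0.37 -0.23  0.97  0.    0.25] todo tool [-1.4  0.2 -3.1]
t 26.4 pos [608.6  27.7   5.9] phi 78.55 tilt 0.06 F [-0.3 -0.7  5.8] w 0.588 gf 62.6 q [ 0.05  0.37 -0.23  0.97  0.    0.25] todo tool [-0.7  0.  -2.1]
t 27.1 pos [608.3  27.7  80.3] phi 78.55 tilt 0.04 F [ 0.5  0.  -1.5] w 0.583 gf 62.3 q [ 0.05  0.32 -0.13  1.12 -0.    0.25] todo tool [127.6 225.5   0.3]
pad px (158.87185668945312, 242.28294372558594) (16.951730728149414, 20.588058471679688)
[529.25989481 284.25465574   5.73265132] [529.19920871 281.99945023   2.2744088 ]
```

View pics/s2.png

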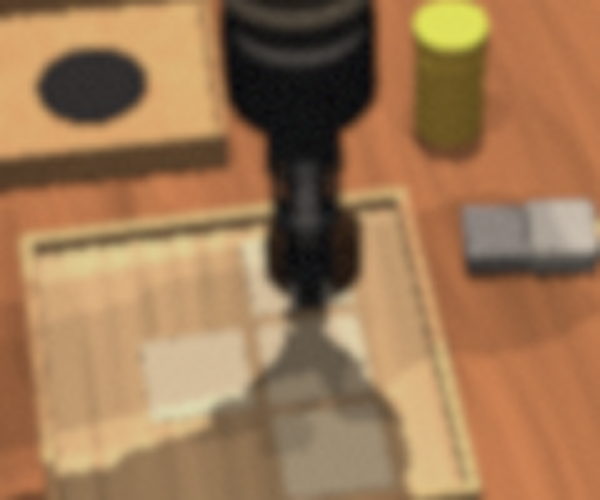

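The side crop shows the ammonite level in the fingers at px (312,255), clear of the tray. The earlier pad fit was partial, so I use the carton rim fit (152×150 mm at (528,274)).

```bash
python3 -m handwheel '[[0,0,0,0.010,0.0175,0,255],[0,0,0,0.016,0.028,0,255],[0,0,0,0.016,0.028,0,255],[0,0,0,0.016,0.028,0,255],[0,0,0,0.016,0.028,0,255],[0,0,0,0.016,0.028,0,255],[0,0,0,0.016,0.028,0,255],[0,0,0,0.016,0.028,0,255],[0,0,0,0.0056,0.012,0,255],[0,0,0,0,0,0,255],[0,0,0,0,0,0,255]]' >/dev/null
python3 d.py 528 274 8
python3 - <<'E'
from h import *
p,d,W,k=snap("side");a=proj((528,274,5),k);u,v=map(int,a);print(a)
z=np.load("side0.npz");p0,W0=z["p"],z["W"]
k2=np.zeros(p0.shape[:2],np.uint8);k2[v-15:v+15,u-25:u+25]=p0[v-15:v+15,u-25:u+25].max(2)<70
c=max(cv2.findContours(k2,0,1)[0],key=cv2.contourArea);e=cv2.fitEllipse(c);print(e)
print(W0[round(e[0][1]),round(e[0][0])])
E
```

```text
t 28.25 pos [527.7 273.3  79.4] phi 78.56 tilt 0.09 F [ 0.6  0.2 -1.7] w 0.579 gf 62.3 q [ 0.48  0.3  -0.16  1.11 -0.    0.68] todo tool [-0.3  0.8 71.4]
(np.float64(194.06907781972257), np.float64(158.95477519459445))
((194.7921905517578, 159.81411743164062), (12.227295875549316, 18.871978759765625), 83.07036590576172)
[529.67542183 265.47855136   8.1351905 ]
```

```bash
python3 -m handwheel '[[0,0,0,0,0,0.015,255],[0,0,0,0,0,0.02,255],[0,0,0,0,0,0.02,255],[0,0,0,0,0,0.012,255],[0,0,0,0,0,0.003,255],[0,0,0,0,0,0,255],[0,0,0,0,0,0,255]]' >/dev/null
python3 d.py 528 274 3
python3 -m handwheel '[[0,0,0,0,0,0.002,255],[0,0,0,0,0,0.002,255],[0,0,0,0,0,0,255],[0,0,0,0,0,0,255]]' >/dev/null
python3 d.py 528 274 3
```

```text
t 29.0 pos [528.6 274.   11.2] phi 78.53 tilt 0.08 F [ 0.7 -0.1 -0.7] w 0.58 gf 62.3 q [ 0.48  0.34 -0.26  0.97 -0.    0.68] todo tool [ 0.6 -0.2  8.2]
t 29.4 pos [527.8 274.1   6.4] phi 78.56 tilt 0.0 F [-0.6 -0.8 -1.1] w 0.585 gf 62.3 q [ 0.48  0.34 -0.27  0.96 -0.    0.68] todo tool [-0.2 -0.1  3.4]
```

```bash
python3 -m handwheel '[[0,0,0,0,0,0.002,255],[0,0,0,0,0,0,255],[0,0,0,0,0,0,255]]' >/dev/null
python3 d.py 528 274 3
python3 -m handwheel '[[0,0,0,0,0,0.0015,255],[0,0,0,0,0,0,255],[0,0,0,0,0,0,255]]' >/dev/null
python3 d.py 528 274 3
```

```text
t 29.7 pos [527.8 274.    4.2] phi 78.56 tilt 0.02 F [ 0.4 -0.3 -1.9] w 0.578 gf 62.3 q [ 0.48  0.35 -0.27  0.96  0.    0.68] todo tool [-0.2  0.   1.2]
t 30.0 pos [527.8 274.    2.7] phi 78.55 tilt 0.01 F [-0.   1.3 -1. ] w 0.586 gf 62.3 q [ 0.48  0.35 -0.27  0.95  0.    0.68] todo tool [-0.2  0.  -0.3]
```

```bash
python3 -m handwheel '[[0,0,0,0,0,0.0015,255],[0,0,0,0,0,0,255],[0,0,0,0,0,0,255]]' >/dev/null
python3 d.py 528 274 3
```

```text
t 30.3 pos [528.1 274.1   1.9] phi 78.55 tilt 0.04 F [-1.6 -1.6  5.1] w 0.585 gf 62.8 q [ 0.48  0.35 -0.27  0.95 -0.    0.68] todo tool [ 0.  -0.1 -1.1]
```

```bash
python3 -m handwheel '[[0,0,0,0,0,0,0],[0,0,0,0,0,0,0],[0,0,0,0,0,0,0],[0,0,0,0,0,0,0],[0,0,0,0,0,0,0],[0,0,0,0,0,-0.02,0],[0,0,0,0,0,-0.03,0],[0,0,0,0,0,-0.03,0],[0,0,0,0,0,-0.03,0],[0,0,0,0,0,-0.03,0]]' >/dev/null
python3 -m handwheel '[[0,0,0,0,-0.03,0,0],[0,0,0,0,-0.04,0,0],[0,0,0,0,-0.04,0,0],[0,0,0,0,-0.04,0,0],[0,0,0,0,-0.04,0,0],[0,0,0,0,-0.04,0,0],[0,0,0,0,-0.04,0,0],[0,0,0,0,-0.04,0,0],[0,0,0,0,-0.04,0,0],[0,0,0,0,-0.04,0,0],[0,0,0,0,-0.04,0,0],[0,0,0,0,-0.04,0,0]]' >/dev/null
python3 -m handwheel '[[0,0,0,-0.003,-0.04,0,0],[0,0,0,-0.002,-0.035,0,0],[0,0,0,0,-0.018,0,0],[0,0,0,0,0,0,0],[0,0,0,0,0,0,0]]' >/dev/null
python3 d.py 421.3 -280.3 38
python3 - <<'E'
from h import *
p,d,W,k=snap("top");cv2.imwrite("pics/t2.png",p[:,:,::-1])
q=W[225:262,143:182].reshape(-1,3);q=q[(q[:,2]>15)&(q[:,2]<40)];print("ammo",cv2.minAreaRect(q[:,:2].astype(np.float32)),q.mean(0))
p,d,W,k=snap("side");cv2.imwrite("pics/s3.png",p[:,:,::-1])
E
```

```text
t 33.0 pos [ 420.8 -278.7  141.1] phi 78.5 tilt 0.04 F [ 0.6 -0.2  0.2] w 0.999 gf 0.0 q [-0.59  0.1  -0.26  1.21  0.   -0.38] todo tool [ -0.8  -1.5 103.1]
ammo ((528.9183349609375, 273.0176696777344), (49.55656814575195, 49.494754791259766), 46.8561897277832) [529.28865577 271.96772766  27.51051486]
```

View pics/s3.png

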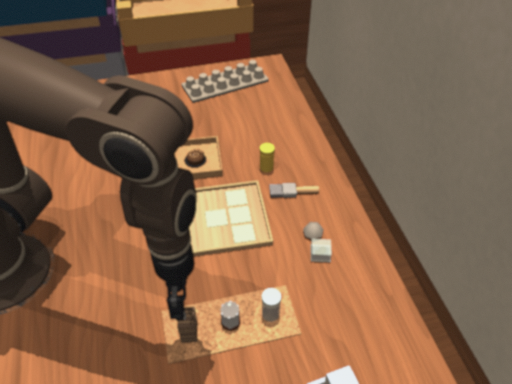

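The ammonite lies flat in the carton (px (195,158), measured at (529,273)), and the tall ones are untouched. Next the slab goes back.

```bash
python3 -m handwheel '[[0,0,0,-0.001,-0.001,0.013,0],[0,0,0,0,0,0.03,0],[0,0,0,0,0,0.03,0],[0,0,0,0,0,0.026,0],[0,0,0,0,0,0,0],[0,0,0,0,0,0,0]]' >/dev/null
python3 d.py 421.3 -280.3 38
python3 -m handwheel '[[0,0,0,0,0,0,255],[0,0,0,0,0,0,255],[0,0,0,0,0,0,255],[0,0,0,0,0,0,255],[0,0,0,0,0,0,255],[0,0,0,0,0,0,255],[0,0,0,0,0,0,255],[0,0,0,0,0,0,255],[0,0,0,0,0,0,255]]' >/dev/null
python3 d.py 421.3 -280.3 38
python3 -m handwheel '[[0,0,0,0,0,-0.01,255],[0,0,0,0,0,-0.02,255],[0,0,0,0,0,-0.03,255],[0,0,0,0,0,-0.03,255],[0,0,0,0,0,-0.02,255],[0,0,0,0,0,0,255],[0,0,0,0,0,0,255]]' >/dev/null
python3 d.py 545.7 30.2 150
```

```text
t 33.7 pos [ 421.6 -279.1   42. ] phi 78.61 tilt 0.08 F [ 0.4 -0.7  0.4] w 1.0 gf 0.0 q [-0.58  0.16 -0.42  0.99  0.   -0.39] todo tool [ 0.1 -1.2  4. ]
t 34.6 pos [ 422.8 -280.6   43.7] phi 78.55 tilt 0.16 F [-0.5  0.3  6.1] w 0.555 gf 63.0 q [-0.59  0.16 -0.42  0.99  0.   -0.39] todo tool [1.5 0.  5.7]
t 35.3 pos [ 421.6 -279.8  151.8] phi 78.55 tilt 0.02 F [-0.5 -1.  -3.9] w 0.555 gf 62.5 q [-0.59  0.1  -0.24  1.23  0.   -0.39] todo tool [-60.1 328.5   1.9]
```

```bash
python3 -m handwheel '[[0,0,0,-0.004,0.02,0,255],[0,0,0,-0.006,0.033,0,255],[0,0,0,-0.006,0.033,0,255],[0,0,0,-0.006,0.033,0,255],[0,0,0,-0.006,0.033,0,255],[0,0,0,-0.006,0.033,0,255],[0,0,0,-0.006,0.033,0,255],[0,0,0,-0.006,0.033,0,255],[0,0,0,-0.006,0.033,0,255],[0,0,0,-0.006,0.033,0,255],[0,0,0,-0.002,0.0115,0,255],[0,0,0,0,0,0,255]]' >/dev/null
python3 d.py 545.7 30.2 48
python3 -m handwheel '[[0,0,0,0,0,0,255],[0,0,0,0,0,0.02,255],[0,0,0,0,0,0.03,255],[0,0,0,0,0,0.03,255],[0,0,0,0,0,0.015,255],[0,0,0,0,0,0,255],[0,0,0,0,0,0,255]]' >/dev/null
python3 d.py 545.7 30.2 48
```

```text
t 36.5 pos [545.2  31.4 150.2] phi 78.7 tilt 0.19 F [ 0.4 -0.6 -3.2] w 0.554 gf 63.1 q [ 0.06  0.18 -0.15  1.24  0.    0.25] todo tool [ -1.   -1.  102.2]
t 37.2 pos [545.5  29.1  57.5] phi 78.47 tilt 0.04 F [-0.2  0.3 -3.1] w 0.551 gf 62.9 q [ 0.05  0.22 -0.31  1.04 -0.    0.25] todo tool [-0.   1.1  9.5]
```

```bash
python3 -m handwheel '[[0,0,0,0,0.001,0.004,255],[0,0,0,0,0,0.004,255],[0,0,0,0,0,0,255],[0,0,0,0,0,0,255]]' >/dev/null
python3 d.py 545.7 30.2 48
python3 -m handwheel '[[0,0,0,0,0,0.002,255],[0,0,0,0,0,0,255],[0,0,0,0,0,0,255]]' >/dev/null
python3 d.py 545.7 30.2 48
```

```text
t 37.6 pos [546.1  31.1  49.5] phi 78.56 tilt 0.02 F [-0.2 -0.7 -3.3] w 0.554 gf 62.9 q [ 0.06  0.23 -0.32  1.02 -0.    0.26] todo tool [ 0.2 -1.   1.5]
t 37.9 pos [546.5  31.2  47.8] phi 78.56 tilt 0.06 F [ 0.7  1.2 -0.3] w 0.551 gf 63.3 q [ 0.06  0.23 -0.32  1.02  0.    0.26] todo tool [ 0.6 -1.1 -0.2]
```

```bash
python3 -m handwheel '[[0,0,0,0,0,0.001,255],[0,0,0,0,0,0,255],[0,0,0,0,0,0,0],[0,0,0,0,0,0,0],[0,0,0,0,0,0,0],[0,0,0,0,0,0,0],[0,0,0,0,0,0,0],[0,0,0,0,0,-0.02,0],[0,0,0,0,0,-0.03,0],[0,0,0,0,0,-0.03,0],[0,0,0,0,0,-0.03,0]]' >/dev/null
python3 -m handwheel '[[0,0,0,-0.004,-0.038,0,0],[0,0,0,-0.004,-0.038,0,0],[0,0,0,-0.004,-0.038,0,0],[0,0,0,-0.004,-0.038,0,0],[0,0,0,-0.004,-0.038,0,0],[0,0,0,-0.004,-0.038,0,0],[0,0,0,-0.004,-0.038,0,0],[0,0,0,-0.004,-0.042,0,0],[0,0,-0.124,0,0,0,0],[0,0,-0.124,0,0,0,0],[0,0,-0.124,0,0,0,0],[0,0,-0.124,0,0,0,0]]' >/dev/null
python3 -m handwheel '[[0,0,0,0,0,0,0],[0,0,0,0,0,0,0]]' >/dev/null
python3 d.py 516.4 -277 38
```

```text
t 40.4 pos [ 516.3 -277.1  156.2] phi 106.81 tilt 0.01 F [ 0.1  0.3 -0.3] w 1.002 gf 0.0 q [-0.49  0.25 -0.05  1.27 -0.   -0.79] todo tool [-2.000e-01  1.000e-01  1.182e+02]
```

```bash
python3 -m handwheel '[[0,0,0,0,0,0.02,0],[0,0,0,0,0,0.03,0],[0,0,0,0,0,0.03,0],[0,0,0,0,0,0.027,0],[0,0,0,0,0,0.012,0],[0,0,0,0,0,0,0],[0,0,0,0,0,0,0]]' >/dev/null
python3 d.py 516.4 -277 38
python3 -m handwheel '[[0,0,0,0,0,0,255],[0,0,0,0,0,0,255],[0,0,0,0,0,0,255],[0,0,0,0,0,0,255],[0,0,0,0,0,0,255],[0,0,0,0,0,0,255],[0,0,0,0,0,0,255],[0,0,0,0,0,0,255],[0,0,0,0,0,0,255]]' >/dev/null
python3 d.py 516.4 -277 38
python3 -m handwheel '[[0,0,0,0,0,-0.01,255],[0,0,0,0,0,-0.02,255],[0,0,0,0,0,-0.03,255],[0,0,0,0,0,-0.03,255],[0,0,0,0,0,-0.02,255],[0,0,0,0,0,0,255],[0,0,0,0,0,0,255]]' >/dev/null
python3 d.py 603.2 -35.2 150
```

```text
t 41.1 pos [ 516.8 -277.4   38.2] phi 106.93 tilt 0.05 F [1.  0.5 0.8] w 0.996 gf 0.0 q [-0.49  0.31 -0.25  1.02  0.   -0.79] todo tool [0.3 0.5 0.2]
t 42.0 pos [ 516.8 -277.3   38.6] phi 106.97 tilt 0.11 F [-0.2  0.9  4.8] w 0.444 gf 59.9 q [-0.49  0.3  -0.25  1.02  0.   -0.79] todo tool [0.3 0.4 0.6]
t 42.7 pos [ 516.2 -277.1  147. ] phi 106.97 tilt 0.0 F [ 0.3 -0.  -3.2] w 0.446 gf 60.5 q [-0.49  0.25 -0.07  1.25 -0.   -0.79] todo tool [-153.8  206.    -3. ]
```

```bash
python3 -m handwheel '[[0,0,0,-0.015,0.02,0,255],[0,0,0,-0.02,0.027,0,255],[0,0,0,-0.02,0.027,0,255],[0,0,0,-0.02,0.027,0,255],[0,0,0,-0.02,0.027,0,255],[0,0,0,-0.02,0.027,0,255],[0,0,0,-0.02,0.027,0,255],[0,0,0,-0.0188,0.024,0,255],[0,0,0,0,0,0,255],[0,0,0,0,0,0,255]]' >/dev/null
python3 d.py 603.2 -35.2 42
python3 -m handwheel '[[0,0,0,0,0,0.02,255],[0,0,0,0,0,0.03,255],[0,0,0,0,0,0.03,255],[0,0,0,0,0,0.015,255],[0,0,0,0,0,0,255],[0,0,0,0,0,0,255]]' >/dev/null
python3 d.py 603.2 -35.2 42
```

```text
t 43.7 pos [602.3 -34.6 145.3] phi 107.06 tilt 0.2 F [-0.1 -0.9 -2.6] w 0.443 gf 60.3 q [-0.06  0.29 -0.03  1.26 -0.   -0.35] todo tool [ -1.   -0.9 103.3]
t 44.3 pos [602.6 -36.1  52.1] phi 106.9 tilt 0.07 F [-0.5  0.4 -1.4] w 0.444 gf 60.6 q [-0.06  0.33 -0.18  1.06 -0.   -0.35] todo tool [-0.8  0.7 10.1]
```

```bash
python3 -m handwheel '[[0,0,0,0,0,0.004,255],[0,0,0,0,0,0.004,255],[0,0,0,0,0,0,255],[0,0,0,0,0,0,255]]' >/dev/null
python3 d.py 603.2 -35.2 42
python3 -m handwheel '[[0,0,0,0,0,0.002,255],[0,0,0,0,0,0,255],[0,0,0,0,0,0,255]]' >/dev/null
python3 d.py 603.2 -35.2 42
```

```text
t 44.7 pos [603.3 -35.2  44.6] phi 106.97 tilt 0.02 F [ 0.1 -0.2 -3.2] w 0.441 gf 60.6 q [-0.06  0.33 -0.19  1.05  0.   -0.35] todo tool [0.1 0.  2.6]
t 45.0 pos [603.6 -35.2  42.7] phi 106.97 tilt 0.05 F [ 0.  -1.   0.9] w 0.442 gf 60.9 q [-0.06  0.33 -0.19  1.04 -0.   -0.35] todo tool [0.3 0.1 0.7]
```

```bash
python3 -m handwheel '[[0,0,0,0,0,0.001,255],[0,0,0,0,0,0,255],[0,0,0,0,0,0,0],[0,0,0,0,0,0,0],[0,0,0,0,0,0,0],[0,0,0,0,0,0,0],[0,0,0,0,0,0,0],[0,0,0,0,0,-0.02,0],[0,0,0,0,0,-0.03,0],[0,0,0,0,0,-0.03,0],[0,0,0,0,0,-0.03,0]]' >/dev/null
python3 -m handwheel '[[0,0,0.1,0,0,0,0],[0,0,0.1,0,0,0,0],[0,0,0.097,0,0,0,0],[0,0,0,-0.0014,-0.03,0,0],[0,0,0,-0.0014,-0.036,0,0],[0,0,0,-0.0014,-0.036,0,0],[0,0,0,-0.0014,-0.036,0,0],[0,0,0,-0.0014,-0.036,0,0],[0,0,0,-0.0014,-0.036,0,0],[0,0,0,-0.0014,-0.034,0,0],[0,0,0,0,0,0,0],[0,0,0,0,0,0,0]]' >/dev/null
python3 d.py 613 -279 46
```

```text
t 47.3 pos [ 612.6 -279.8  150.7] phi 89.86 tilt 0.05 F [ 0.2  1.1 -0.8] w 0.999 gf 0.0 q [-0.43  0.42  0.17  1.32  0.   -0.43] todo tool [ -0.5   0.7 104.7]
```

```bash
python3 -m handwheel '[[0,0,0,0,0.0007,0.02,0],[0,0,0,0,0,0.03,0],[0,0,0,0,0,0.03,0],[0,0,0,0,0,0.024,0],[0,0,0,0,0,0,0],[0,0,0,0,0,0,0]]' >/dev/null
python3 d.py 613 -279 46
python3 -m handwheel '[[0,0,0,0,0,0,255],[0,0,0,0,0,0,255],[0,0,0,0,0,0,255],[0,0,0,0,0,0,255],[0,0,0,0,0,0,255],[0,0,0,0,0,0,255],[0,0,0,0,0,0,255],[0,0,0,0,0,0,255],[0,0,0,0,0,0,255]]' >/dev/null
python3 d.py 613 -279 46
python3 -m handwheel '[[0,0,0,0,0,-0.01,255],[0,0,0,0,0,-0.02,255],[0,0,0,0,0,-0.03,255],[0,0,0,0,0,-0.03,255],[0,0,0,0,0,-0.03,255],[0,0,0,0,0,0,255],[0,0,0,0,0,0,255]]' >/dev/null
python3 d.py 612 91.5 150
```

```text
t 47.9 pos [ 612.8 -277.4   47.7] phi 90.03 tilt 0.04 F [0.7 0.4 0.2] w 0.998 gf 0.0 q [-0.43  0.45 -0.01  1.11  0.   -0.43] todo tool [-0.2 -1.6  1.7]
t 48.8 pos [ 613.6 -279.    48.9] phi 89.94 tilt 0.15 F [-0.3  0.4  6.3] w 0.489 gf 60.0 q [-0.43  0.45 -0.    1.11  0.   -0.43] todo tool [ 0.6 -0.   2.9]
t 49.5 pos [ 613.1 -278.7  167.8] phi 89.95 tilt 0.07 F [ 1.  -1.1 -2.4] w 0.491 gf 60.9 q [-0.43  0.42  0.2   1.36  0.   -0.43] todo tool [  1.4 370.2  17.6]
```

```bash
python3 -m handwheel '[[0,0,0,0.001,0.02,0,255],[0,0,0,0,0.035,0,255],[0,0,0,0,0.035,0,255],[0,0,0,0,0.035,0,255],[0,0,0,0,0.035,0,255],[0,0,0,0,0.035,0,255],[0,0,0,0,0.035,0,255],[0,0,0,0,0.035,0,255],[0,0,0,0,0.035,0,255],[0,0,0,0,0.035,0,255],[0,0,0,0,0.02,0,255],[0,0,0,0,0.015,0,255]]' >/dev/null
python3 -m handwheel '[[0,0,0,0,0,0,255],[0,0,0,0,0,0,255],[0,0,0,0,0,0.02,255],[0,0,0,0,0,0.03,255],[0,0,0,0,0,0.03,255],[0,0,0,0,0,0.02,255],[0,0,0,0,0,0.007,255],[0,0,0,0,0,0,255],[0,0,0,0,0,0,255]]' >/dev/null
python3 d.py 612 91.5 53
```

```text
t 51.6 pos [612.8  91.   61.4] phi 89.91 tilt 0.08 F [-0.2  0.7 -0.9] w 0.489 gf 61.0 q [ 0.15  0.35 -0.13  1.09 -0.    0.15] todo tool [0.8 0.5 8.4]
```

```bash
python3 -m handwheel '[[0,0,0,0,0,0.004,255],[0,0,0,0,0,0.002,255],[0,0,0,0,0,0,255],[0,0,0,0,0,0,255]]' >/dev/null
python3 d.py 612 91.5 53
python3 -m handwheel '[[0,0,0,0,0,0.002,255],[0,0,0,0,0,0,255],[0,0,0,0,0,0,255]]' >/dev/null
python3 d.py 612 91.5 53
```

```text
t 52.0 pos [612.2  91.6  54.6] phi 89.96 tilt 0.02 F [ 0.3 -0.4 -1.4] w 0.487 gf 61.0 q [ 0.15  0.35 -0.14  1.08 -0.    0.15] todo tool [ 0.2 -0.1  1.6]
t 52.3 pos [612.5  91.6  52.9] phi 89.96 tilt 0.07 F [-0.8 -1.4  3.7] w 0.485 gf 61.2 q [ 0.15  0.35 -0.14  1.07 -0.    0.15] todo tool [ 0.5 -0.1 -0.1]
```

Contact. I release, rise, withdraw toward the carton side (+y) at height, and check.

```bash
python3 -m handwheel '[[0,0,0,0,0,0,0],[0,0,0,0,0,0,0],[0,0,0,0,0,0,0],[0,0,0,0,0,0,0],[0,0,0,0,0,0,0],[0,0,0,0,0,-0.02,0],[0,0,0,0,0,-0.03,0],[0,0,0,0,0,-0.03,0],[0,0,0,0,0,-0.03,0],[0,0,0,0,0,-0.03,0]]' >/dev/null
python3 -m handwheel '[[0,0,0,0.03,0.035,0,0],[0,0,0,0.03,0.035,0,0],[0,0,0,0.03,0.035,0,0],[0,0,0,0.03,0.035,0,0],[0,0,0,0.03,0.035,0,0],[0,0,0,0.03,0.035,0,0],[0,0,0,0.03,0.035,0,0],[0,0,0,0.03,0.035,0,0],[0,0,0,0.03,0.035,0,0],[0,0,0,0.03,0.035,0,0],[0,0,0,0.03,0.035,0,0],[0,0,0,0,0,0,0]]' >/dev/null
python3 - <<'E'
from h import *
p,d,W,k=snap("top");cv2.imwrite("pics/t3.png",p[:,:,::-1]);Z=W[...,2]
def rect(u0,u1,v0,v1,a,b,n):
    q=W[v0:v1,u0:u1].reshape(-1,3);q=q[(q[:,2]>a)&(q[:,2]<b)]
    r=cv2.minAreaRect(q[:,:2].astype(np.float32));print(n,len(q),np.round(r[0],1),np.round(r[1],1),"zmed",np.median(q[:,2]).round(1))
rect(208,240,195,227,70,99,"jar 610.7 90.6");rect(260,287,198,228,50,99,"crystal 603 -35.5");rect(233,265,222,250,68,99,"slab 545.7 30.6");rect(143,182,225,262,15,40,"ammo")
rect(274,298,138,162,10,60,"lump 782 -77.3")
s=env.state();print(s["time_s"],s["eef_pos"],s["gripper_width"])
E
```

```text
jar 610.7 90.6 221 [607.9  90.1] [41.1 40.1] zmed 88.1
crystal 603 -35.5 191 [602.3 -35.2] [41.3 38.8] zmed 73.4
slab 545.7 30.6 266 [544.   31.9] [47.9 36.1] zmed 84.2
ammo 293 [528.6 272.6] [48.7 50.2] zmed 27.3
lump 782 -77.3 252 [781.4 -77.5] [51.3 47.3] zmed 26.0
54.55 [280.46873883 478.42625201 191.96245328] 1.000873211226594
```

View pics/t3.png

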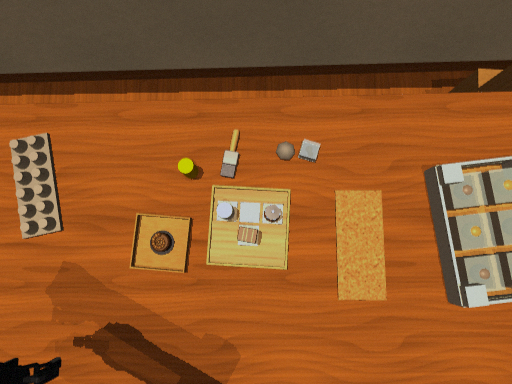

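All three tall specimens are back upright within 3 mm of their starting places (jar at px (226,211), crystal at (273,213), slab at (248,236)). The ammonite lies on the pad at (161,242), the bystanders are unmoved and the arm is clear.

```bash
python3 -c "
from rig import env
print(env.finish_job())"
```

```text
the job is handed in; nothing more can be done
None
```

I handed the job in at about 55 s of robot time: the ammonite lies flat on the carton's pad, and the jar, crystal and slab stand upright within about 3 mm of where they started. `finish_job` returned no verdict.

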